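Snap the ratchet back into its spring clips on the sloping wrench rack

ROBOT

A 6-joint arm with a two-finger parallel gripper is mounted at the origin on the work surface. World frame = base frame: x ahead of the robot, y to its left, z up, the work surface at z = 0. Lengths are in m, angles in rad, forces in N, time in s.
With the tool pointing down it reaches from about 0.15 to 0.775 m from the base axis. Payload 6.1 kg.
Tool frame: the origin (TCP) lies midway between the tips of the shut fingers; the grasp point (between the pads) lies 19 mm behind it; z points along the fingers, y is the direction in which the jaws open and shut (so a half turn about z gives the same grasp; the last joint's range is limited). The gripper opens to 85 mm and grips with 20 to 120 N. Pads are 22 mm wide; open, the fingers measure 114 mm over their backs; the gripper's body (76 mm by 85 mm) begins 54 mm behind the grasp point. The pads swing forward as they close: fully open they stand 13 mm farther back than shut.
Start: joints at [1.286, 0.126, -0.04, 1.405, 0, 1.571], TCP at [0.148, 0.504, 0.231] pointing down, gripper open.
Joint ranges: [-2.72, 2.72], [-0.95, 1.95], [-1.27, 1.35], [-1.78, 2.02], [-1.46, 1.47], [-3.14, 3.14]. Speed limits (rad/s): [2.39, 2.39, 3.01, 3.14, 3.14, 3.14].

INTERFACE

Orientations are given as a unit quaternion [x, y, z, w].
In Python, from plant import get_obs, get_image, calibration, hand_in gives the robot as it stands. The module is installed in compiled form; this text tells all that it offers.
- The arm moves only by the tool servo_tool, never from a script. Its argument "commands" is one flat list of numbers, 7 for each row, row after row: the shift along the tool's x, y, z in m, then the turn, a rotation vector about the tool's x, y, z in degrees, then the opening in per cent of the stroke, from 0 (shut) to 100 (fully open). In form: [tx, ty, tz, ax, ay, az, claw, tx, ty, tz, ax, ay, az, claw, ...]. A call has 1 to 20 rows; each row is the pose to reach, as a shift and turn from the pose commanded when the call began, along the tool's axes at that moment; what a row does not reach only later rows make up. A row lasts 1/10 s, in which the tool goes at most 50 mm and 8.59 degrees, less where a joint would pass 70% of its speed; a pose out of reach is approached as far as the arm can. A call with a gripper value outside its range is refused whole. The fingers move at their own pace and stop on an object; the grip force is fixed at half the most. Time passes only in rows, so rows that repeat a pose let the fingers close. It gives the time, the measured TCP pose, the force and the opening at its end, in the units of the state.
- get_obs(): the state, without advancing time (a new reading comes with each control period).
- get_image(name): name is "scene" or "top" or "wrist"; returns the picture (400x640x3 uint8, red, green, blue); there is no depth.
- calibration(name): a dict with "intrinsics" (3x3 intrinsics, pixels), "xyz" and "rotation" of the camera in the world. Camera axes: x right, y down, z forward; pixel columns grow to the right and rows downward; lengths in m; the calibration is good to about 2 mm. A picture is of the moment at which its call begins: read the wrist's pose just before it. calibration takes no time and is no camera call; for the wrist camera it gives the pose at the moment of the call.
- hand_in(): hands the job in, once; it reports no verdict.
The state is a dict: "time": time; "joint_positions": joint angles; "qvel": joint speeds; "effort": joint torques, N m; "eef_pos": TCP position; "eef_rot": TCP orientation; "wrist_force": force on the tool from outside, world axes, zero at the start; "torque": the same for the moment, N m; "gripper_width": finger opening in m.
Only numpy, scipy, OpenCV 4.12 (cv2) and the standard library are available. Lean on these libraries where they do the work, as an engineer would, in place of code of your own. Each camera call takes 0.05 s, during which the arm holds its last target.

TASK

Put the chrome ratchet handle that lies on the rubber bench mat back in its place on the sloping wooden wrench rack: the pair of spring-steel clips, with the ratchet's head at the upper end. Press it straight into the slope until both clips snap over the shank and it lies fully home, then let go, without disturbing the wrenches in the rack or the glass jar.

Things in the scene. Friction and masses are not known exactly. Their poses are not given: they have to be found in the camera images.
- ratchet_mid (a point): Chrome ratchet handle (socket wrench), 214 mm long, about 0.4 kg, loose, lying drive-side up on a 4 mm rubber mat. This point: on the axis of its round shank, half-way along it, 13 mm above the mat; x runs along the shank to the head, z out of the drive side. The shank is 16 mm in diameter, plain from x = -71 to +71 mm; the butt is a 26 mm cylinder from -71 to -105. It balances within 10 mm of here.
- ratchet_head (a point): Centre of the ratchet's head, 90 mm along the shank's +x from ratchet_mid: a disc 38 mm across and 26 mm thick (13 mm either side of the axis), with a 12.7 mm drive square standing a further 13 mm out of its z side.
- seat (a point): Where ratchet_mid belongs: middle of the seated shank's axis in the pair of spring clips, 115 mm above the bench. x runs up the slope along the seated shank (the head goes to +x), y across the rack, z straight out of the slope, 30 degrees from vertical and leaning to the low front (robot) side. The shank may lie up to 10 mm either way along x; beyond that its head or butt meets a clip.
- clip_low (a point): Lower spring clip, on the seated shank's axis 52 mm down the slope from seat; axes as seat. 16 mm wide in x. Two sprung jaws close over the shank: flared mouth 27 mm wide and 13.5 mm above the axis (z), lips 6.7 mm above it leaving a 10 mm throat that the 16 mm shank has to spread. Jaws reach 14 mm to either side in y.
- clip_high (a point): Upper spring clip, the same, 52 mm up the slope from seat. The shank first meets the lips with its axis about 14 mm (z) above seat and does not pass by its own weight: pushing it through both clips together takes about 10 to 15 N along -z, most with the axis about 9 mm above seat. From about 4 mm the force drops away and the clips draw it in, to a firm stop at the seat.
- rack: Sloping wooden rack, 330 mm across (y) and up to 185 mm high with its wrenches, fixed; origin on the bench under its middle, x away from its low front. Two rails along y under the clips, 26 mm wide, tops 16 mm (z of seat) below seat; between them 78 mm of open air for fingers, 40 mm deep. Four places 75 mm apart, y = -112, -37, 37, 112 mm: three wrench slots and the pair of clips, in any order.
- wrench0_mid (a point): Short chrome combination wrench lying edge-on in its slot of the rack, loose; axes not tilted. Shank 6 mm thick, 14 mm high, heads 9 mm thick; nothing of it stands more than 10 mm out of the slope beyond the level of the seat. This point is on its shank, half-way between the rails. Its slotted blocks on the rails are 47 mm across (y) and stay 2 mm below the seat's level. Leave alone.
- wrench1_mid (a point): Middle-sized wrench in its slot, likewise. Leave alone.
- wrench2_mid (a point): Longest wrench in its slot, likewise. Leave alone.
- jar_mid (a point): Closed glass jar with a flip-top lid and wire bail, 72 mm in diameter (80 over the wires) and 96 mm tall, standing on the bench; this point is on its axis 46 mm above the bench. Leave alone.
Mind the look-alikes: they are no part of the job. Of the things that look like the part that bears ratchet_mid, the largest one is meant.

How it is judged:
By the outcome, as a careful person would: the job done as asked, in the order asked, and still so for the second after the job is handed in, with the robot touching nothing.
It also fails if it takes over 54 s, if anything falls off the work surface, if the arm or the gripper's body presses on something with over 40 N, if the wrist force passes 120 N, or if a joint passes its speed limit or range.

## Working session

There is one attempt and no reset: what is moved stays moved. The work goes in short steps, Python scripts to look and compute and a tool call to move; the robot and the scene stay as the last step left them, time stands still between calls to the robot, and variables do not carry over. Pictures are saved under pics/ and viewed, and the job is handed in when it is done.

Besides the shell and the picture viewer there is one more tool, called by a JSON object that holds its "op" and its "data". servo_tool: Moves the arm, as the interface text tells. Its arguments: {"type":"object","properties":{"commands":{"type":"array"}},"required":["commands"]}

```bash
mkdir -p pics; ls
python3 - <<'E'
from plant import *
import cv2
o=get_obs();print(o)
for n in ("scene","top","wrist"):
    c=calibration(n);print(n,c)
    cv2.imwrite(f"pics/{n}0.png",get_image(n)[:,:,::-1])
E
```

```text
pics
{'time': 0.0, 'joint_positions': array([ 1.28602753e+00,  1.26367571e-01, -4.06204211e-02,  1.40539006e+00,
        2.64461988e-05,  1.57080928e+00]), 'qvel': array([ 0.00116536, -0.00102115, -0.00072441, -0.00054087, -0.00043189,
        0.0001159 ]), 'effort': array([-2.43458380e-04, -4.35916042e+01,  3.52922738e+01,  1.75009144e-02,
       -2.75109403e-05, -2.04286636e-05]), 'eef_pos': array([0.14736841, 0.5034649 , 0.2305293 ]), 'eef_rot': array([ 1.41910161e-01,  9.89879225e-01, -7.80981899e-04, -1.25310346e-04]), 'wrist_force': array([-0.34260864,  0.50060692,  0.77196508]), 'torque': array([-0.00968619,  0.01232589,  0.00838483]), 'gripper_width': 0.08545703274637705}
scene {'intrinsics': array([[457.73856721,   0.        , 324.19911585],
       [  0.        , 457.73856721, 205.61604567],
       [  0.        ,   0.        ,   1.        ]]), 'xyz': array([ 1.47391563, -0.25816363,  0.89446495]), 'rotation': array([ 0.6920825 ,  0.59872179, -0.27066761, -0.29881947])}
top {'intrinsics': array([[404.28593367,   0.        , 317.97785505],
       [  0.        , 404.28593367, 202.86910823],
       [  0.        ,   0.        ,   1.        ]]), 'xyz': array([ 0.5215934 , -0.13973274,  1.07243685]), 'rotation': array([-0.70421232,  0.70858478, -0.026661  ,  0.03580239])}
wrist {'intrinsics': array([[277.46228961,   0.        , 324.39528989],
       [  0.        , 277.46228961, 197.98894184],
       [  0.        ,   0.        ,   1.        ]]), 'xyz': array([0.08183995, 0.52369826, 0.37361773]), 'rotation': array([0.7926786 , 0.5936367 , 0.08313389, 0.11110742])}
```

View pics/scene0.png

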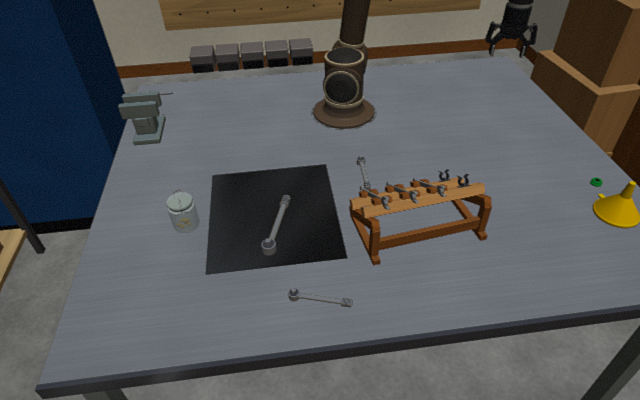

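View pics/top0.png

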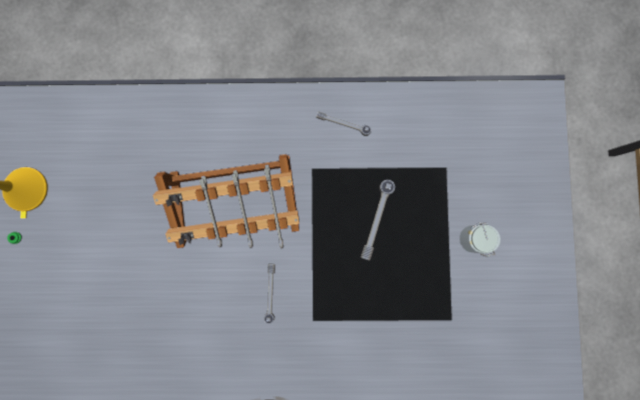

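View pics/wrist0.png

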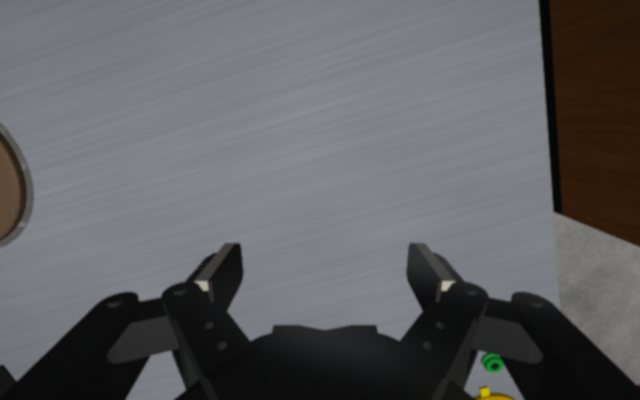

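```bash
cat > h.py <<'E'
import numpy as np,cv2
from scipy.spatial.transform import Rotation as R
from plant import *
def cal(n):
    c=calibration(n);return c["intrinsics"],np.array(c["xyz"]),R.from_quat(c["rotation"]).as_matrix()
def ray(C,uv):
    K,t,M=C;d=M@np.linalg.solve(K,[uv[0],uv[1],1.]);return t,d/np.linalg.norm(d)
def onz(C,uv,z):
    t,d=ray(C,uv);return t+d*(z-t[2])/d[2]
def proj(C,p):
    K,t,M=C;q=K@(M.T@(np.asarray(p)-t));return q[:2]/q[2]
def tri(obs):
    A=np.zeros((3,3));b=np.zeros(3)
    for C,uv in obs:
        t,d=ray(C,uv);P=np.eye(3)-np.outer(d,d);A+=P;b+=P@t
    p=np.linalg.solve(A,b)
    return p,[np.linalg.norm(np.cross(p-ray(C,uv)[0],ray(C,uv)[1]))*1e3 for C,uv in obs]
def crop(im,x,y,w,h,s,name):
    cv2.imwrite(name,cv2.resize(im[y:y+h,x:x+w],None,fx=s,fy=s,interpolation=cv2.INTER_CUBIC))
E
python3 - <<'E'
from h import *
t=cv2.imread("pics/top0.png");s=cv2.imread("pics/scene0.png")
crop(t,140,100,320,230,2.5,"pics/tcrop.png")
crop(s,340,140,160,120,5,"pics/srack.png")
crop(t,145,145,160,120,5,"pics/track.png")
C=cal("top")
for uv in [(388,187),(366,257),(175,200),(185,239),(160,195),(290,220)]: print(uv,onz(C,uv,.02),onz(C,uv,.115))
E
```

```text
(388, 187) [ 0.65532809 -0.30984807  0.02      ] [ 0.6432563  -0.29449232  0.115     ]
(366, 257) [ 0.4738971  -0.24944508  0.02      ] [ 0.47820248 -0.23954171  0.115     ]
(175, 200) [0.62499638 0.24929149 0.02      ] [0.61566253 0.21417556 0.115     ]
(185, 239) [0.52276514 0.22049748 0.02      ] [0.52265937 0.18798069 0.115     ]
(160, 195) [0.63849014 0.28929666 0.02      ] [0.62793826 0.25056959 0.115     ]
(290, 220) [ 0.57055587 -0.05320224  0.02      ] [ 0.56613619 -0.06101306  0.115     ]
```

View pics/tcrop.png

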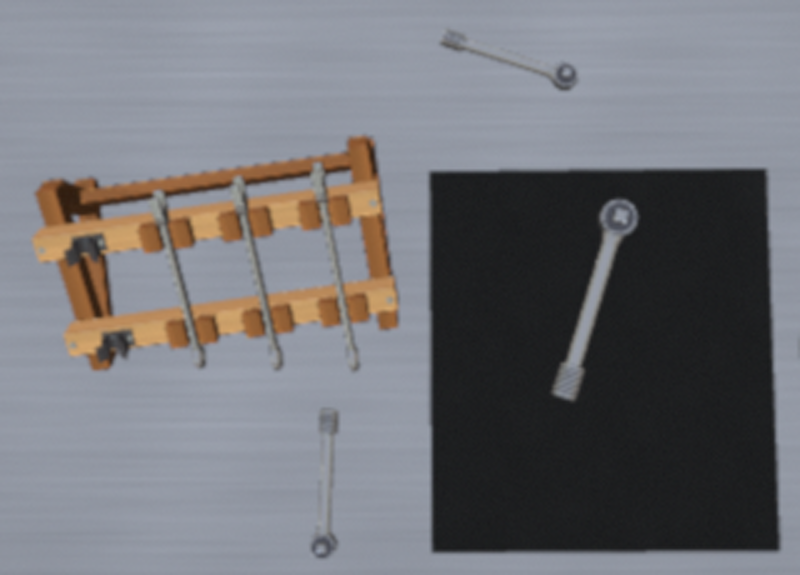

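View pics/srack.png

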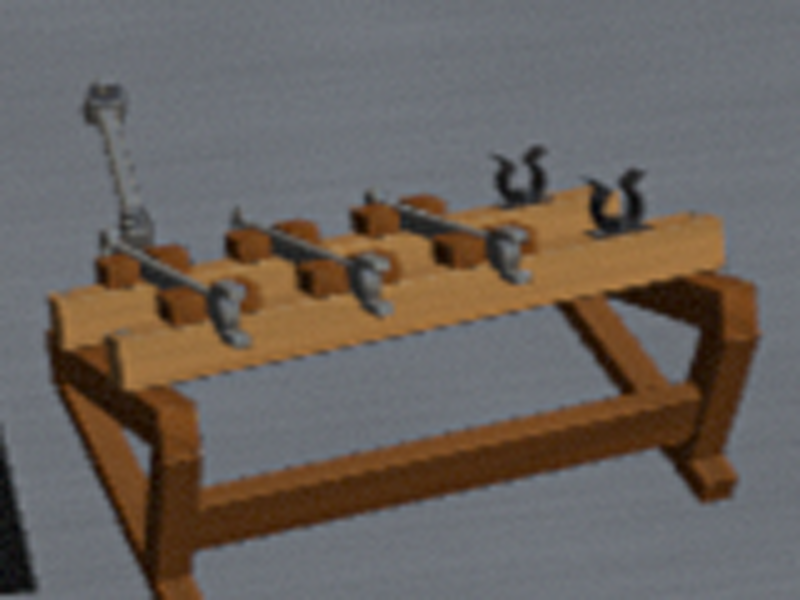

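View pics/track.png

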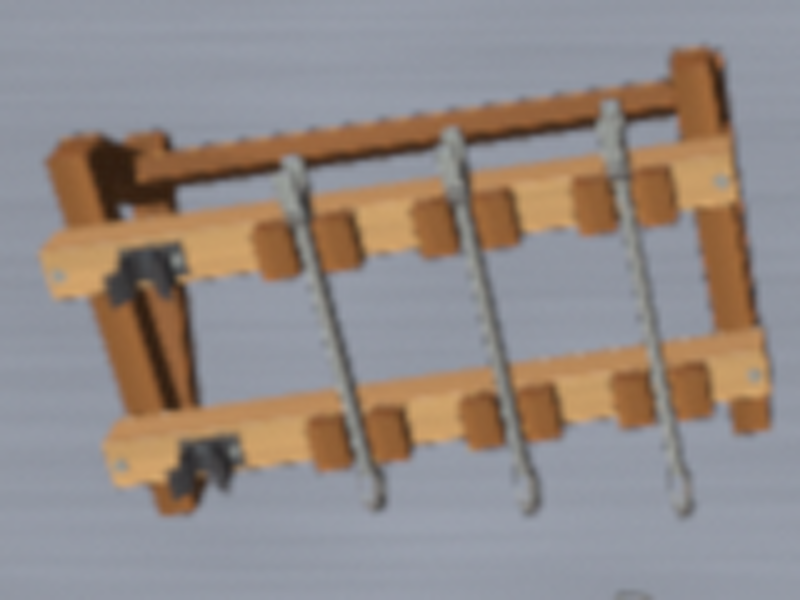

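Run:
```python
from h import *
T=cal("top");S=cal("scene")
ph,e1=tri([(T,(174.6,200)),(S,(444,177.5))]);pl,e2=tri([(T,(186,238)),(S,(463,182.5))])
print("clips",ph,e1,pl,e2)
d=ph-pl;print("len",np.linalg.norm(d),"yaw",np.degrees(np.arctan2(d[1],d[0])),"pitch",np.degrees(np.arcsin(d[2]/np.linalg.norm(d))),"mid",(ph+pl)/2)
# rail screws, top view (rail top z guess)
for a,b in [((145+720/5,145+180/5),(145+55/5,145+275/5)),((145+755/5,145+375/5),(145+120/5,145+465/5))]:
  for z in(.08,.125):
    A=onz(T,a,z);B=onz(T,b,z);v=B-A;print("rail y dir heading-90",np.degrees(np.arctan2(v[1],v[0]))-90,np.linalg.norm(v),A,B)
im=cv2.imread("pics/top0.png");g=cv2.cvtColor(im,cv2.COLOR_BGR2GRAY)
m=np.zeros_like(g);m[172:315,316:442]=(g[172:315,316:442]>70)
n,l,st,ce=cv2.connectedComponentsWithStats(m);k=1+np.argmax(st[1:,4]);print(st[k])
ys,xs=np.where(l==k)
P=np.array([onz(T,(x,y),.017) for x,y in zip(xs,ys)])[:,:2]
c=P.mean(0);u=np.linalg.svd(P-c)[2][0];u*=np.sign(u[0])
for _ in range(3):
    s=(P-c)@u;mid=(s>s.min()+.05)&(s<s.max()-.06);Q=P[mid];q=Q.mean(0);u=np.linalg.svd(Q-q)[2][0];u*=np.sign(u[0]);c=q
s=(P-c)@u;print("len",np.ptp(s),"head end",c+u*s.max(),"butt",c+u*s.min(),"yaw",np.degrees(np.arctan2(u[1],u[0])),"mid",c+u*(s.min()+.105),c+u*(s.max()-.109))
```

```text
clips [0.60818277 0.17876273 0.15526053] [np.float64(20.312377200548173), np.float64(20.312377200548088)] [0.5306629  0.23085978 0.05515373] [np.float64(24.157174127828377), np.float64(24.157174127828462)]
len 0.13691166716709713 yaw -33.90298756830884 pitch 46.98524344390278 mid [0.56942284 0.20481126 0.10520713]
rail y dir heading-90 7.771812597402601 0.33311011770893645 [ 0.66447232 -0.05560539  0.08      ] [0.61942645 0.27444494 0.08      ]
rail y dir heading-90 7.771812597402615 0.3180059271794204 [ 0.65799377 -0.05941997  0.125     ] [0.61499042 0.25566491 0.125     ]
rail y dir heading-90 7.711881086798755 0.31525888710127575 [ 0.56767279 -0.07289282  0.08      ] [0.52536767 0.23951468 0.08      ]
rail y dir heading-90 7.711881086798741 0.30096412376700327 [ 0.56558342 -0.07592353  0.125     ] [0.52519654 0.22231849 0.125     ]
[361 180  34  80 695]
len 0.21755457904452438 head end [ 0.67595774 -0.31306064] butt [ 0.46884255 -0.24647765] yaw -17.821458148202137 mid [ 0.56880411 -0.2786131 ] [ 0.57218812 -0.27970098]
```

Run:
```python
from h import *
T=cal("top");S=cal("scene")
ph,e1=tri([(T,(174.6,200)),(S,(463,182.5))]);pl,e2=tri([(T,(186,238)),(S,(444,177.5))])
print("clips",ph,e1,pl,e2)
d=ph-pl;print("len",np.linalg.norm(d),"yaw",np.degrees(np.arctan2(d[1],d[0])),"pitch",np.degrees(np.arcsin(d[2]/np.linalg.norm(d))),"mid",(ph+pl)/2)
yaw=np.radians(7.74)
def slope(yaw):
    x=np.array([np.cos(yaw)*np.cos(np.pi/6),np.sin(yaw)*np.cos(np.pi/6),.5]);y=np.array([-np.sin(yaw),np.cos(yaw),0]);return np.c_[x,y,np.cross(x,y)]
M=slope(yaw);mid=np.array([*((ph+pl)/2)[:2],.115])
for k in(-.052,.052): 
  p=mid+M[:,0]*k;print(p,proj(T,p),proj(S,p))
# pre pose: tool z=-slope z, tool x=-slope x, TCP 0.11 out
Rt=np.c_[-M[:,0],M[:,1],-M[:,2]]
o=get_obs();R0=R.from_quat(o["eef_rot"]);print(R0.as_matrix())
tgt=mid+M[:,2]*.11
print("tgt",tgt,"shift",R0.inv().apply(tgt-o["eef_pos"])*1000,"rot",np.degrees((R0.inv()*R.from_matrix(Rt)).as_rotvec()))
```

```text
clips [0.61418868 0.20973633 0.13185966] [np.float64(0.8097696772591282), np.float64(0.8097696772592489)] [0.52519694 0.1982311  0.07907294] [np.float64(0.35111438581333104), np.float64(0.35111438581344745)]
len 0.1041073402927544 yaw 7.366581533085568 pitch 30.46695740081313 mid [0.56969281 0.20398372 0.1054663 ]
[0.52506977 0.19791872 0.089     ] [184.59802427 238.02016537] [444.31772508 174.74433083]
[0.61431585 0.21004872 0.141     ] [172.66637257 199.49918294] [463.48154208 179.86181388]
[[-9.59721205e-01  2.80953905e-01 -3.34578508e-04]
 [ 2.80954104e-01  9.59720471e-01 -1.18693419e-03]
 [-1.23719520e-05 -1.23312712e-03 -9.99999240e-01]]
tgt [0.51519389 0.19657643 0.21026279] shift [-439.19330313 -191.27330332   20.66992457] rot [ -6.36550841 -29.56805114 -23.48379643]
```

{"op": "servo_tool", "data": {"commands": [-0.429,-0.189,0.003,-6.4,-29.6,-23.5,100,-0.429,-0.189,0.003,-6.4,-29.6,-23.5,100,-0.429,-0.189,0.003,-6.4,-29.6,-23.5,100,-0.429,-0.189,0.003,-6.4,-29.6,-23.5,100,-0.429,-0.189,0.003,-6.4,-29.6,-23.5,100,-0.429,-0.189,0.003,-6.4,-29.6,-23.5,100,-0.429,-0.189,0.003,-6.4,-29.6,-23.5,100,-0.429,-0.189,0.003,-6.4,-29.6,-23.5,100,-0.429,-0.189,0.003,-6.4,-29.6,-23.5,100,-0.429,-0.189,0.003,-6.4,-29.6,-23.5,100,-0.429,-0.189,0.003,-6.4,-29.6,-23.5,100,-0.429,-0.189,0.003,-6.4,-29.6,-23.5,100,-0.429,-0.189,0.003,-6.4,-29.6,-23.5,100,-0.429,-0.189,0.003,-6.4,-29.6,-23.5,100,-0.429,-0.189,0.003,-6.4,-29.6,-23.5,100]}}

```text
time: 1.65
eef_pos: [0.5055, 0.2029, 0.2284]
eef_rot: [-0.066, 0.963, 0.019, 0.259]
wrist_force: [-0.1, -0.8, -0.7]
gripper_width: 0.0857
```

Run:
```python
from h import *
import pickle
o=get_obs();C=cal("wrist");im=get_image("wrist")[:,:,::-1]
print(o["time"],o["eef_pos"],R.from_quat(o["eef_rot"]).as_matrix(),o["qvel"])
pickle.dump((o,C),open("w1.pkl","wb"))
cv2.imwrite("pics/w1.png",im)
print(C[1], C[2])
```

```text
1.65 [0.50549005 0.20293728 0.2283766 ] [[-0.85735139 -0.13707581  0.49614395]
 [-0.11783693  0.99055928  0.07004833]
 [-0.50106193  0.00159195 -0.86540997]] [-7.01023863e-03  2.41208242e-03  1.93172362e-05 -9.18237600e-04
 -2.18306034e-04 -1.51559674e-03]
[0.37625021 0.18514393 0.31725575] [[-0.13668729  0.68773705  0.71297569]
 [ 0.99061028  0.09285865  0.10034213]
 [ 0.00280304  0.71999654 -0.69397199]]
```

View pics/w1.png

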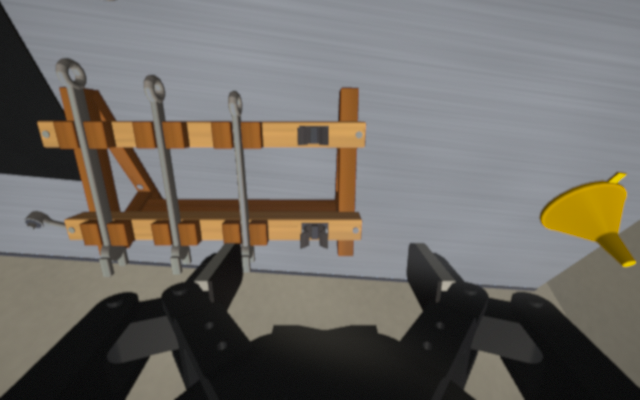

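Run:
```python
from h import *
im=cv2.imread("pics/w1.png");crop(im,280,110,100,150,5,"pics/w1c.png");crop(im,30,100,340,180,2.3,"pics/w1r.png")
```

```text
(no output)
```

View pics/w1c.png

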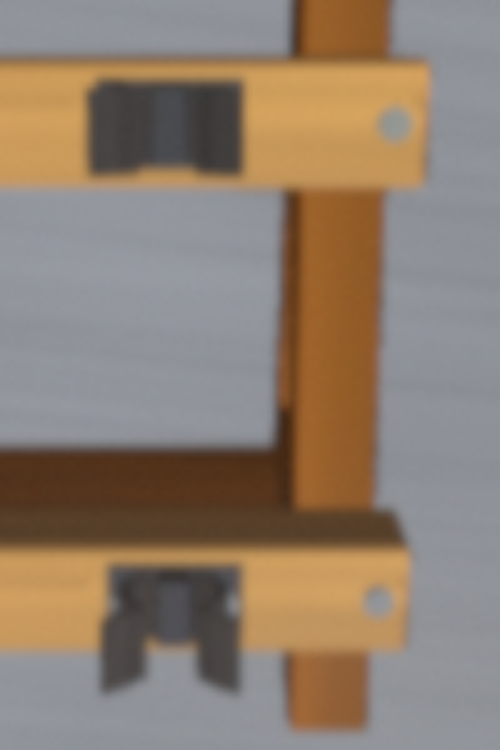

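Run:
```python
from h import *
import pickle
from scipy.optimize import least_squares
o,C=pickle.load(open("w1.pkl","rb"))
uv=np.array([(92,85),(243,82),(90,174),(243,174),(102,612),(241,615),(102,692),(240,692)])/5+[280,110]
# image right = +y ; image down = up slope (+x)
P=np.array([(a+b,s*.0137,.0135) for a in(-.052,.052) for b in(-.008,.008) for s in(-1,1)])
def slope(yaw):
    x=np.array([np.cos(yaw)*np.cos(np.pi/6),np.sin(yaw)*np.cos(np.pi/6),.5]);y=np.array([-np.sin(yaw),np.cos(yaw),0]);return np.c_[x,y,np.cross(x,y)]
def f(q,full=False):
    M=slope(q[2]);z=q[3] if full else .115;t=np.array([q[0],q[1],z])
    return np.concatenate([proj(C,M@p+t)-w for p,w in zip(P,uv)])
for full in(0,1):
    r=least_squares(f,[.57,.2,.13]+[.115]*full,args=(full,));print(r.x,np.degrees(r.x[2]));print(r.fun.reshape(-1,2).round(1).tolist())
T=cal("top");S=cal("scene");
# single-point look: mouth centres in top/scene, predicted
r=least_squares(f,[.57,.2,.13]);M=slope(r.x[2]);t=np.array([*r.x[:2],.115])
for k in(-.052,.052):
  for z in(0,.0135): print(k,z,proj(T,M@[k,0,z]+t),proj(S,M@[k,0,z]+t))
# overlay
for n,C2 in(("top",T),("scene",S)):
    im=cv2.imread(f"pics/{n}0.png");a=(145,145) if n=="top" else (400,150)
    s=10;w=70;a=(160,185) if n=="top" else (425,160)
    big=cv2.resize(im[a[1]:a[1]+60,a[0]:a[0]+w],None,fx=s,fy=s,interpolation=cv2.INTER_CUBIC)
    for p in P:
        q=(proj(C2,M@p+t)-a)*s+s/2;cv2.circle(big,tuple(int(v) for v in q),4,(0,0,255),-1)
    cv2.imwrite(f"pics/ov_{n}.png",big)
```

```text
[0.57045939 0.20218418 0.13222279] 7.5758077896695735
[[-0.2, -0.3], [-0.1, 0.4], [0.6, -0.1], [-0.2, -0.0], [0.2, 0.8], [-0.4, 0.3], [0.5, -0.7], [-0.3, -0.7]]
[0.56997515 0.20214429 0.13220184 0.11556484] 7.574607252239121
[[-0.3, -0.4], [-0.1, 0.3], [0.6, -0.2], [-0.2, -0.1], [0.2, 1.0], [-0.4, 0.4], [0.5, -0.5], [-0.3, -0.5]]
-0.052 0 [185.2890421 237.707281 ] [443.82727261 174.9689017 ]
-0.052 0.0135 [183.93864861 240.48722296] [443.40036479 170.23231218]
0.052 0 [173.49996724 199.15811146] [462.87024914 180.1265768 ]
0.052 0.0135 [171.93034683 201.56046582] [462.45694213 175.0030608 ]
```

View pics/ov_top.png

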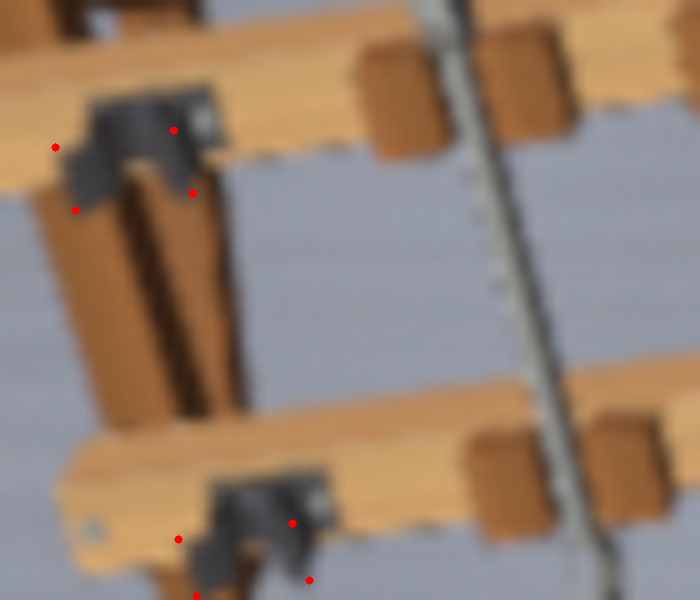

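View pics/ov_scene.png

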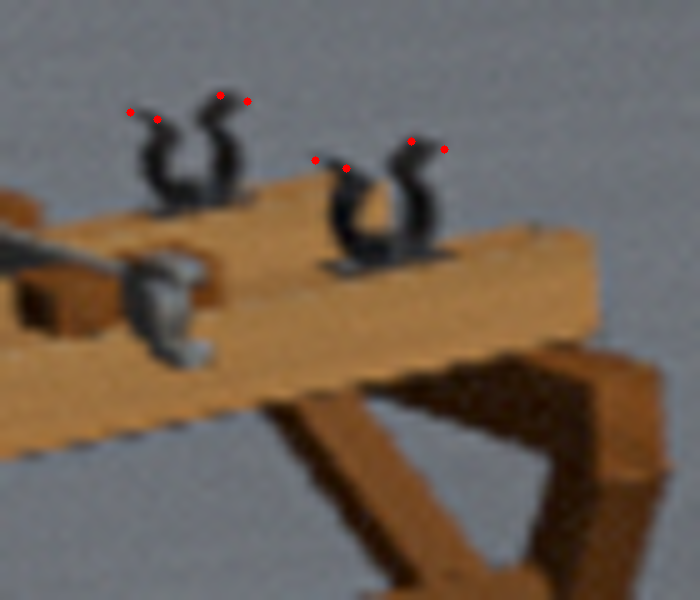

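```bash
cat >> h.py <<'E'
def down(yaw):
    c,s=np.cos(yaw),np.sin(yaw);return np.array([[-c,-s,0],[-s,c,0],[0,0,-1.]])
def slope(yaw):
    x=np.array([np.cos(yaw)*np.cos(np.pi/6),np.sin(yaw)*np.cos(np.pi/6),.5]);y=np.array([-np.sin(yaw),np.cos(yaw),0]);return np.c_[x,y,np.cross(x,y)]
def stool(yaw):
    M=slope(yaw);return np.c_[-M[:,0],M[:,1],-M[:,2]]
def go(tgt,Rt):
    o=get_obs();R0=R.from_quat(o["eef_rot"])
    print("shift mm",(R0.inv().apply(np.asarray(tgt)-o["eef_pos"])*1000).round(1),"rot",np.degrees((R0.inv()*R.from_matrix(Rt)).as_rotvec()).round(2))
E
python3 - <<'E'
from h import *
go([.57,-.279,.22],down(np.radians(-17.8)))
E
```

```text
shift mm [   5.7 -486.1    5.5] rot [ 6.82 29.54 25.05]
```

{"op": "servo_tool", "data": {"commands": [0.006,-0.486,0.005,6.8,29.5,25.0,100,0.006,-0.486,0.005,6.8,29.5,25.0,100,0.006,-0.486,0.005,6.8,29.5,25.0,100,0.006,-0.486,0.005,6.8,29.5,25.0,100,0.006,-0.486,0.005,6.8,29.5,25.0,100,0.006,-0.486,0.005,6.8,29.5,25.0,100,0.006,-0.486,0.005,6.8,29.5,25.0,100,0.006,-0.486,0.005,6.8,29.5,25.0,100,0.006,-0.486,0.005,6.8,29.5,25.0,100,0.006,-0.486,0.005,6.8,29.5,25.0,100,0.006,-0.486,0.005,6.8,29.5,25.0,100,0.006,-0.486,0.005,6.8,29.5,25.0,100,0.006,-0.486,0.005,6.8,29.5,25.0,100,0.006,-0.486,0.005,6.8,29.5,25.0,100,0.006,-0.486,0.005,6.8,29.5,25.0,100]}}

```text
time: 3.2
eef_pos: [0.5693, -0.2787, 0.2207]
eef_rot: [0.154, 0.988, -0.0, 0.001]
wrist_force: [0.1, 0.2, -0.1]
gripper_width: 0.0855
```

Run:
```python
from h import *
import pickle
o=get_obs();C=cal("wrist");im=get_image("wrist")[:,:,::-1]
print(o["time"],o["eef_pos"],abs(o["qvel"]).max())
pickle.dump((o,C),open("w2.pkl","wb"));cv2.imwrite("pics/w2.png",im)
```

```text
3.2 [ 0.56930411 -0.27868328  0.22074657] 0.004013200381356151
```

View pics/w2.png

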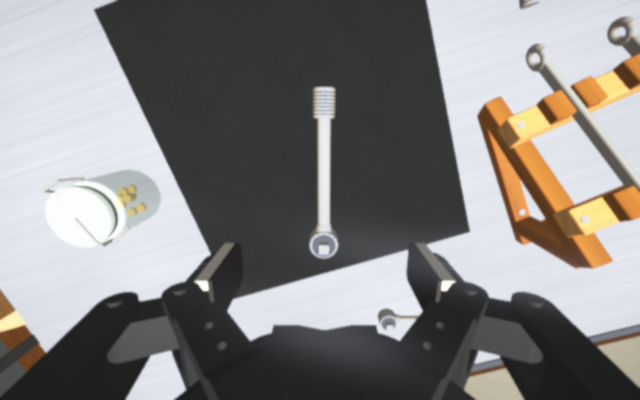

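Run:
```python
from h import *
import pickle
o,C=pickle.load(open("w2.pkl","rb"));im=cv2.imread("pics/w2.png");g=cv2.cvtColor(im,cv2.COLOR_BGR2GRAY)
pts=[]
for v in range(82,262,3):
    r=np.where(g[v,300:350]>110)[0]
    if len(r): 
        print(v,300+r[0],300+r[-1],end=' | ')
        if 124<=v<=222: pts.append(onz(C,((600+r[0]+r[-1])/2,v),.018)[:2])
P=np.array(pts);q=P.mean(0);u=np.linalg.svd(P-q)[2][0];u*=np.sign(u[0])
print("\nyaw",np.degrees(np.arctan2(u[1],u[0])))
col=g[:,324].astype(int)
print(col[80:125].tolist());print(col[215:265].tolist())
for v,z in[(86,.025),(118,.026),(258,.02)]:
    p=onz(C,(324,v),z)[:2];print(v,(p-q)@u,q+u*((p-q)@u))
print("line at x=.57:",q+u*((.57-q[0])/u[0]))
crop(im,290,70,70,200,3,"pics/w2c.png")
```

```text
88 314 334 | 91 314 334 | 94 314 334 | 97 314 334 | 100 314 334 | 103 314 334 | 106 314 334 | 109 314 334 | 112 313 334 | 115 313 334 | 118 315 333 | 121 317 330 | 124 317 330 | 127 317 330 | 130 317 330 | 133 317 330 | 136 317 330 | 139 317 330 | 142 317 330 | 145 317 330 | 148 317 330 | 151 317 330 | 154 317 330 | 157 317 330 | 160 317 330 | 163 317 330 | 166 317 330 | 169 317 330 | 172 317 330 | 175 317 330 | 178 317 330 | 181 317 330 | 184 317 330 | 187 317 330 | 190 317 330 | 193 317 330 | 196 318 330 | 199 318 330 | 202 318 330 | 205 318 330 | 208 318 330 | 211 318 330 | 214 318 330 | 217 318 330 | 220 318 330 | 223 317 330 | 226 317 331 | 229 316 331 | 232 315 332 | 235 313 335 | 238 311 336 | 241 310 337 | 244 309 338 | 247 309 338 | 250 310 337 | 253 312 335 | 256 315 332 | 
yaw -17.46666333503833
[54, 54, 55, 55, 57, 76, 127, 187, 221, 224, 210, 190, 200, 215, 199, 179, 195, 212, 199, 185, 201, 207, 194, 194, 209, 205, 190, 202, 216, 204, 189, 202, 211, 198, 198, 219, 228, 229, 231, 235, 237, 237, 237, 237, 237]
[236, 236, 235, 236, 236, 235, 235, 235, 234, 232, 231, 229, 229, 228, 229, 226, 211, 200, 205, 195, 165, 139, 132, 131, 130, 128, 122, 113, 113, 136, 181, 217, 228, 230, 231, 231, 232, 231, 226, 202, 170, 168, 169, 141, 96, 67, 63, 63, 62, 62]
86 -0.10152802770757621 [ 0.47006224 -0.24712578]
118 -0.06653543027776596 [ 0.50344139 -0.25762884]
258 0.1182935919637702 [ 0.67974827 -0.31310543]
line at x=.57: [ 0.57       -0.27857212]
```

View pics/w2c.png

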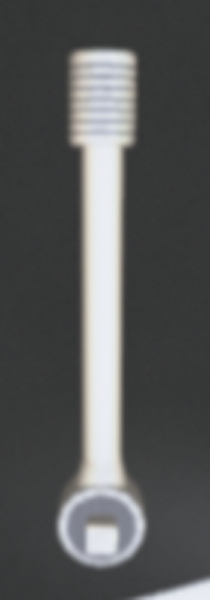

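Run:
```python
from h import *
go([.571,-.2788,.008],down(np.radians(-17.6)))
```

```text
shift mm [ -1.3   0.6 212.7] rot [ 0.01  0.07 -0.16]
```

{"op": "servo_tool", "data": {"commands": [-0.001,0.0005,0.04,0,0,-0.2,70,-0.001,0.0005,0.08,0,0,-0.2,70,-0.001,0.0005,0.12,0,0,-0.2,70,-0.001,0.0005,0.15,0,0,-0.2,70,-0.001,0.0005,0.175,0,0,-0.2,70,-0.001,0.0005,0.195,0,0,-0.2,70,-0.001,0.0005,0.207,0,0,-0.2,70,-0.001,0.0005,0.2125,0,0,-0.2,70,-0.001,0.0005,0.2125,0,0,-0.2,70,-0.001,0.0005,0.2125,0,0,-0.2,70]}}

```text
time: 4.25
eef_pos: [0.571, -0.28, 0.0089]
eef_rot: [0.153, 0.988, -0.0, 0.001]
wrist_force: [0.7, 0.1, 1.1]
gripper_width: 0.0596
```

Run:
```python
from h import *
o=get_obs();im=get_image("wrist")[:,:,::-1];print(o["eef_pos"],o["wrist_force"])
cv2.imwrite("pics/w3.png",im)
```

```text
[ 0.57103395 -0.28003959  0.00888066] [0.67923062 0.09035607 1.08037321]
```

View pics/w3.png

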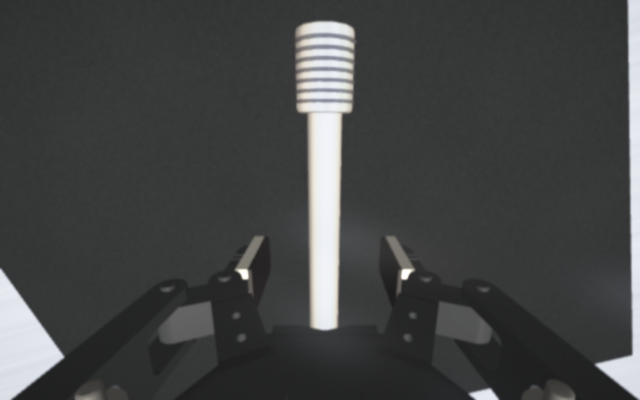

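Shank (u≈325) lies centred between the pads (u 262–388). Closing.

{"op": "servo_tool", "data": {"commands": [0,0,0,0,0,0,0,0,0,0,0,0,0,0,0,0,0,0,0,0,0,0,0,0,0,0,0,0,0,0,0,0,0,0,0,0,0,0,0,0,0,0,0,0,0,0,0,0,0,0,0,0,0,0,0,0,0,0,0,0,0,0,0,0,0,0,0,0,0,0]}}

```text
time: 5.3
eef_pos: [0.5706, -0.28, 0.0084]
eef_rot: [0.153, 0.988, -0.0, 0.001]
wrist_force: [-0.4, 0.2, 6.0]
gripper_width: 0.0137
```

{"op": "servo_tool", "data": {"commands": [0,0,-0.02,0,0,0,0,0,0,-0.04,0,0,0,0,0,0,-0.04,0,0,0,0,0,0,-0.04,0,0,0,0]}}

```text
time: 5.7
eef_pos: [0.5701, -0.2797, 0.0469]
eef_rot: [0.153, 0.988, 0.0, 0.0]
wrist_force: [-0.1, 0.4, -4.2]
gripper_width: 0.0137
```

Run:
```python
from h import *
o=get_obs();im=get_image("wrist")[:,:,::-1];print(o["eef_pos"],o["wrist_force"],o["torque"],o["gripper_width"])
cv2.imwrite("pics/w4.png",im)
go([.571,-.28,.24],down(np.radians(-17.6)))
```

```text
[ 0.57014618 -0.27972679  0.04692174] [-0.10156342  0.4124822  -4.22792395] [-0.02142497 -0.0298067   0.03093897] 0.013675408033278501
shift mm [  -1.2    0.  -193.8] rot [ 0.03 -0.07 -0.05]
```

View pics/w4.png

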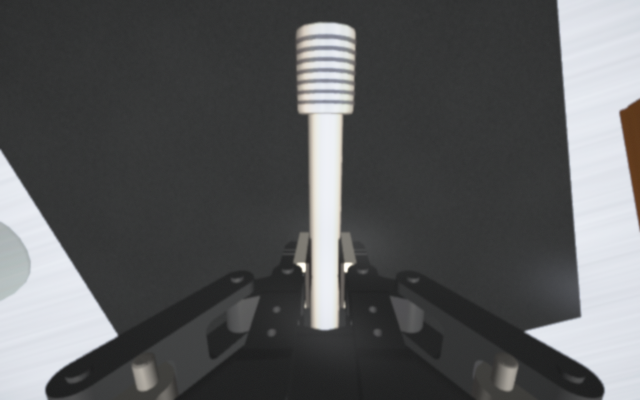

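{"op": "servo_tool", "data": {"commands": [-0.001,0,-0.04,0,0,0,0,-0.001,0,-0.08,0,0,0,0,-0.001,0,-0.12,0,0,0,0,-0.001,0,-0.16,0,0,0,0,-0.001,0,-0.19,0,0,0,0,-0.001,0,-0.2,0,0,0,0,-0.001,0,-0.2,0,0,0,0,-0.001,0,-0.2,0,0,0,0]}}

```text
time: 6.55
eef_pos: [0.5707, -0.2799, 0.245]
eef_rot: [0.153, 0.988, 0.001, -0.001]
wrist_force: [0.0, -0.8, -3.8]
gripper_width: 0.0136
```

Run:
```python
from h import *
y=np.radians(7.6);M=slope(y);seat=np.array([.57,.202,.115])
print(get_obs()["eef_pos"]);t=seat+M[:,2]*(.12-.0086);print(t);go(t,stool(y))
```

```text
[ 0.57068206 -0.27987249  0.24504188]
[0.51478929 0.19463332 0.21147523]
shift mm [197.  435.2  34.4] rot [ -6.54 -29.66 -24.69]
```

{"op": "servo_tool", "data": {"commands": [0.033,0.073,0.006,-1.1,-4.9,-4.1,0,0.033,0.073,0.006,-1.1,-4.9,-4.1,0,0.066,0.145,0.011,-2.2,-9.9,-8.2,0,0.066,0.145,0.011,-2.2,-9.9,-8.2,0,0.099,0.218,0.017,-3.3,-14.8,-12.3,0,0.099,0.218,0.017,-3.3,-14.8,-12.3,0,0.131,0.29,0.023,-4.4,-19.8,-16.5,0,0.131,0.29,0.023,-4.4,-19.8,-16.5,0,0.164,0.363,0.029,-5.5,-24.7,-20.6,0,0.164,0.363,0.029,-5.5,-24.7,-20.6,0,0.197,0.435,0.034,-6.5,-29.7,-24.7,0,0.197,0.435,0.034,-6.5,-29.7,-24.7,0,0.197,0.435,0.034,-6.5,-29.7,-24.7,0,0.197,0.435,0.034,-6.5,-29.7,-24.7,0,0.197,0.435,0.034,-6.5,-29.7,-24.7,0,0.197,0.435,0.034,-6.5,-29.7,-24.7,0]}}

```text
time: 8.15
eef_pos: [0.5154, 0.1931, 0.213]
eef_rot: [-0.064, 0.964, 0.015, 0.26]
wrist_force: [-0.4, 0.5, -3.6]
gripper_width: 0.0136
```

Run:
```python
from h import *
import pickle
o=get_obs();C=cal("wrist")
for n in("wrist","scene","top"): cv2.imwrite(f"pics/{n}5.png",get_image(n)[:,:,::-1])
pickle.dump((o,C),open("w5.pkl","wb"))
y=np.radians(7.6);M=slope(y);seat=np.array([.57,.202,.115])
print(o["eef_pos"],o["wrist_force"],o["gripper_width"])
# needed now
print("axis rel seat:",M.T@(o["eef_pos"]-seat)*1000+[0,0,8.6])
go(seat+M[:,2]*(.03-.0086),stool(y))
s=cv2.imread("pics/scene5.png");crop(s,380,110,130,100,6,"pics/s5.png")
t=cv2.imread("pics/top5.png");crop(t,120,130,160,120,5,"pics/t5.png")
```

```text
[0.51543924 0.19305432 0.21296578] [-0.36304402  0.47959858 -3.5571419 ] 0.013558249010938373
axis rel seat: [  1.12234916  -1.65108897 121.07315075]
shift mm [ 2.   1.8 91.5] rot [-0.19  0.19 -0.01]
```

View pics/wrist5.png

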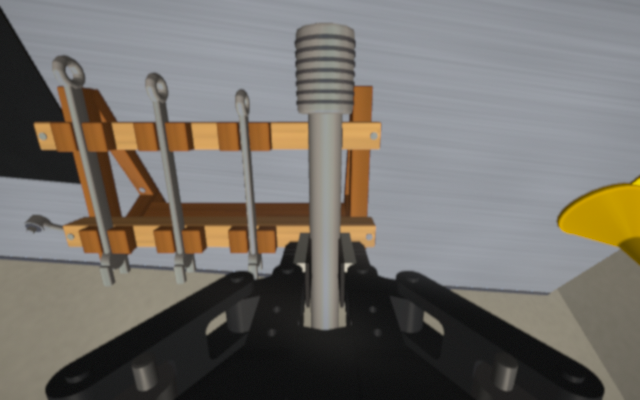

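View pics/s5.png

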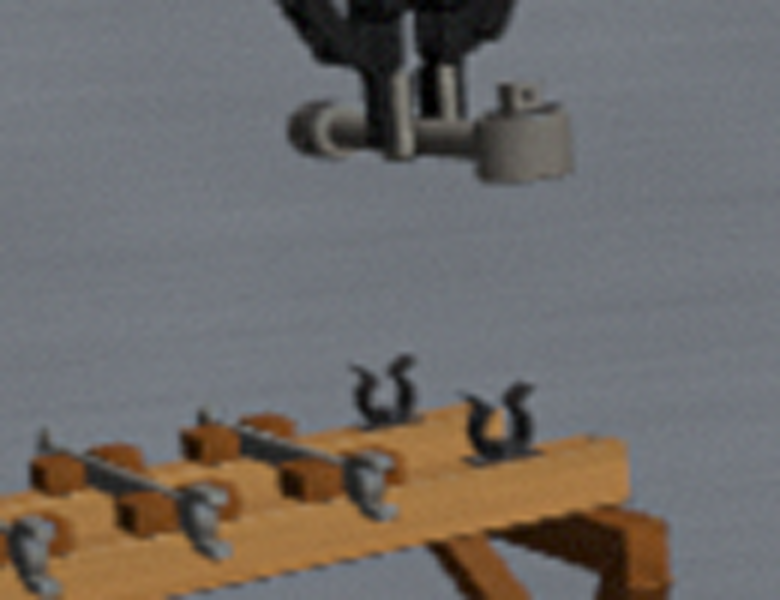

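View pics/t5.png

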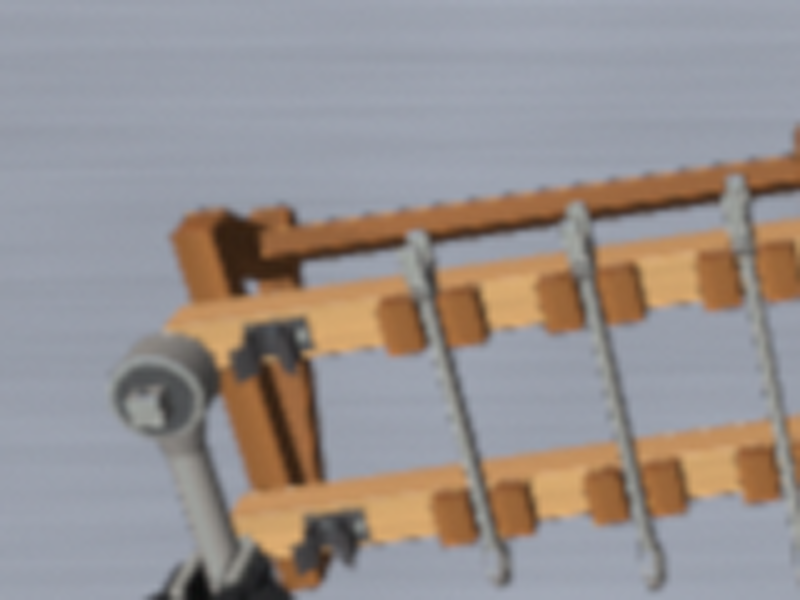

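{"op": "servo_tool", "data": {"commands": [0.001,0.001,0.02,-0.2,0.2,0,0,0.002,0.002,0.045,-0.2,0.2,0,0,0.002,0.002,0.07,-0.2,0.2,0,0,0.002,0.002,0.085,-0.2,0.2,0,0,0.002,0.002,0.091,-0.2,0.2,0,0,0.002,0.002,0.091,-0.2,0.2,0,0,0.002,0.002,0.091,-0.2,0.2,0,0,0.002,0.002,0.091,-0.2,0.2,0,0]}}

```text
time: 9.1
eef_pos: [0.5592, 0.2019, 0.1354]
eef_rot: [-0.065, 0.964, 0.018, 0.259]
wrist_force: [-0.7, 0.3, -3.4]
gripper_width: 0.0135
```

Run:
```python
from h import *
import pickle
o=get_obs();C=cal("wrist")
for n in("wrist","scene","top"): cv2.imwrite(f"pics/{n}6.png",get_image(n)[:,:,::-1])
pickle.dump((o,C),open("w6.pkl","wb"))
y=np.radians(7.6);M=slope(y);seat=np.array([.57,.202,.115])
print(o["eef_pos"],o["wrist_force"],o["gripper_width"])
print("axis rel seat:",M.T@(o["eef_pos"]-seat)*1000+[0,0,8.6])
s=cv2.imread("pics/scene6.png");crop(s,410,130,80,60,10,"pics/s6.png")
t=cv2.imread("pics/top6.png");crop(t,150,170,80,60,10,"pics/t6.png")
t=cv2.imread("pics/wrist6.png");crop(t,230,80,160,120,5,"pics/w6.png")
```

```text
[0.55919743 0.20186796 0.13544574] [-0.73394089  0.27611944 -3.38955503] 0.01348279531448583
axis rel seat: [ 0.93463309  1.2978269  31.66910048]
```

View pics/wrist6.png

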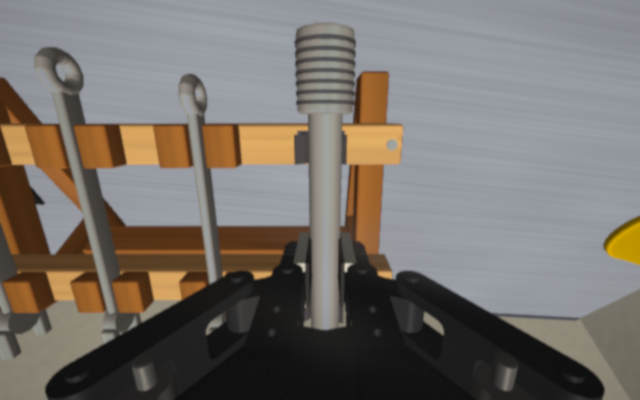

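View pics/s6.png

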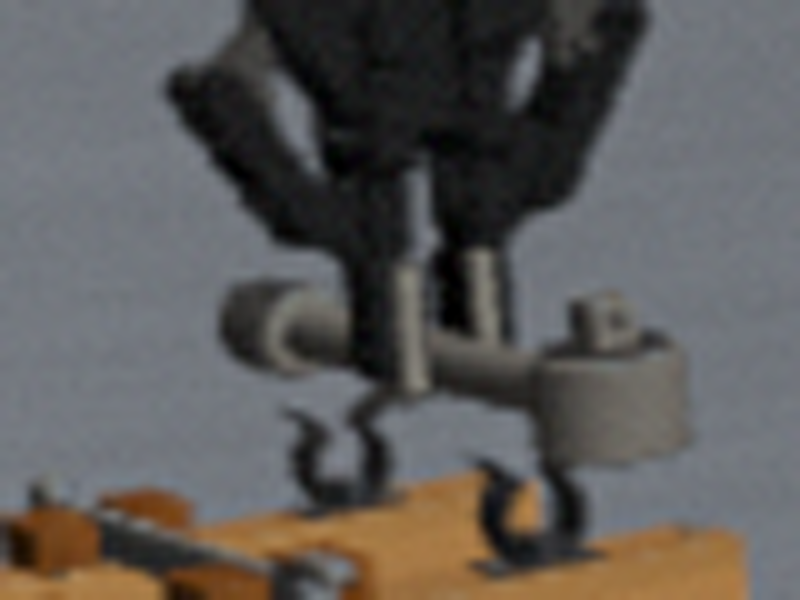

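View pics/t6.png

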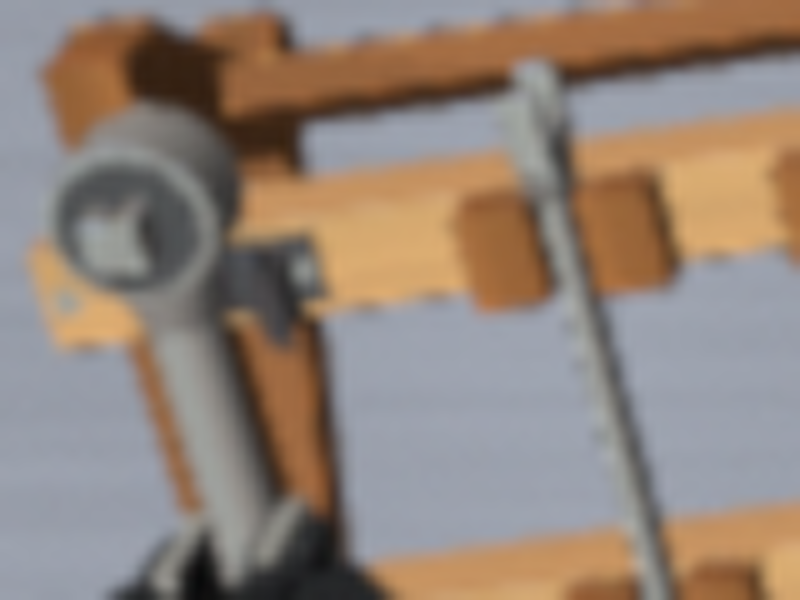

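View pics/w6.png

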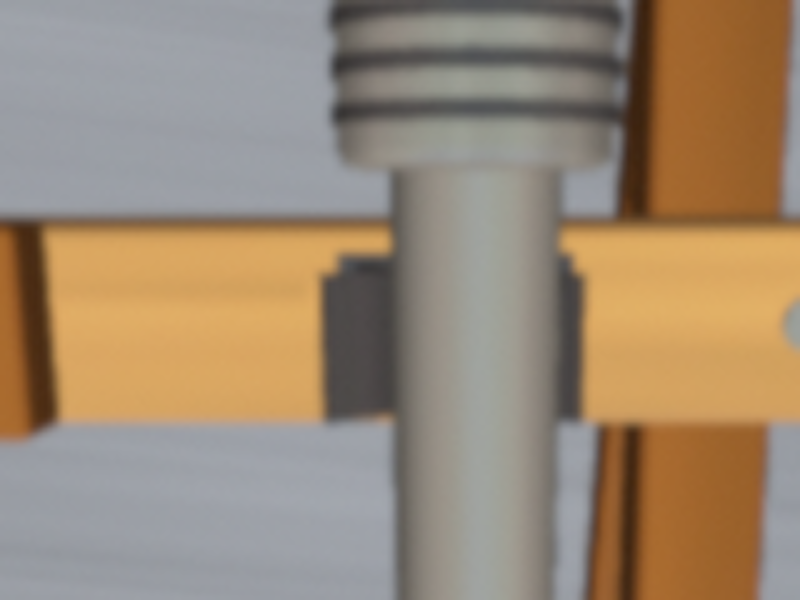

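{"op": "servo_tool", "data": {"commands": [0,-0.0026,0,0,0,0,0,0,-0.0026,0.004,0,0,0,0,0,-0.0026,0.008,0,0,0,0,0,-0.0026,0.012,0,0,0,0,0,-0.0026,0.014,0,0,0,0,0,-0.0026,0.014,0,0,0,0]}}

```text
time: 9.85
eef_pos: [0.5659, 0.2, 0.1211]
eef_rot: [-0.065, 0.964, 0.017, 0.258]
wrist_force: [-0.3, -0.6, -2.9]
gripper_width: 0.0137
```

Run:
```python
from h import *
o=get_obs()
for n in("wrist","scene","top"): cv2.imwrite(f"pics/{n}7.png",get_image(n)[:,:,::-1])
y=np.radians(7.6);M=slope(y);seat=np.array([.57,.202,.115])
print(o["eef_pos"],o["wrist_force"],M.T@o["wrist_force"],o["torque"])
print("axis rel seat:",M.T@(o["eef_pos"]-seat)*1000+[0,0,8.6]);go(o["eef_pos"],stool(y))
s=cv2.imread("pics/scene7.png");crop(s,410,130,80,60,8,"pics/s7.png")
t=cv2.imread("pics/wrist7.png");crop(t,230,80,160,120,5,"pics/w7.png")
```

```text
[0.56592858 0.19996343 0.12113034] [-0.26692401 -0.60316628 -2.85378223] [-1.72510854 -0.56256539 -2.29927199] [-0.13760476  0.80302829  0.01575779]
axis rel seat: [-0.66307291 -1.48021242 16.06153353]
shift mm [ 0.6 -0.2  0.6] rot [0.06 0.   0.07]
```

View pics/w7.png

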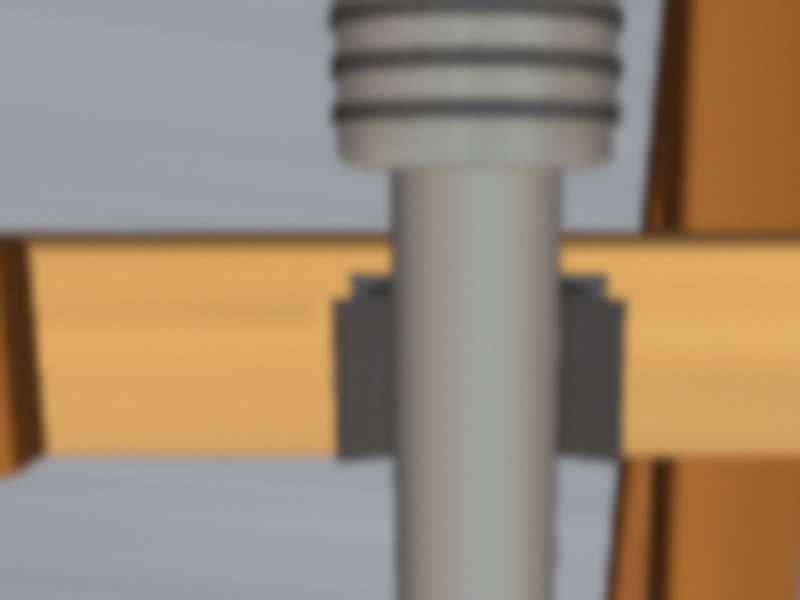

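View pics/s7.png

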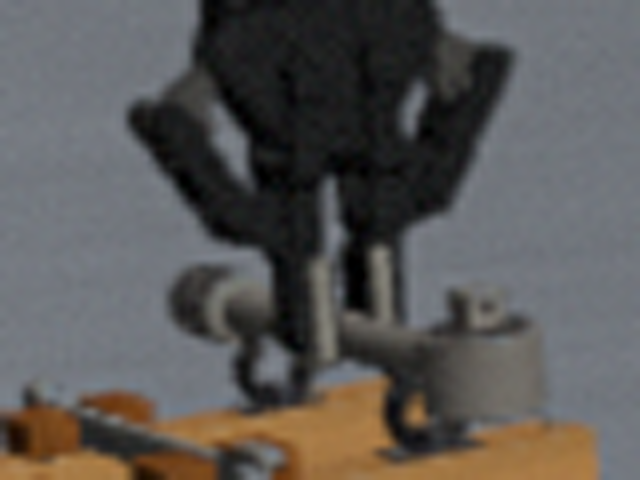

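{"op": "servo_tool", "data": {"commands": [0,0,0.002,0,0,0,0,0,0,0.004,0,0,0,0,0,0,0.006,0,0,0,0,0,0,0.006,0,0,0,0]}}

```text
time: 10.4
eef_pos: [0.5697, 0.201, 0.1182]
eef_rot: [-0.065, 0.963, 0.018, 0.259]
wrist_force: [-3.7, -0.7, 4.1]
gripper_width: 0.0135
```

```bash
cat > st.py <<'E'
from h import *
o=get_obs();y=np.radians(7.6);M=slope(y);seat=np.array([.57,.202,.115])
print(o["time"],"F slope",(M.T@o["wrist_force"]).round(1),"tq",(M.T@o["torque"]).round(2),"w",o["gripper_width"])
print("axis rel seat:",(M.T@(o["eef_pos"]-seat)*1000+[0,0,8.6]).round(1));go(o["eef_pos"],stool(y))
E
python3 st.py
```

```text
10.4 F slope [-1.2 -0.2  5.4] tq [0.01 0.83 0.06] w 0.01353150207026533
axis rel seat: [ 1.2 -1.  11.6]
shift mm [0. 0. 0.] rot [0.11 0.14 0.07]
```

{"op": "servo_tool", "data": {"commands": [0,0,0.002,0,0,0,0,0,0,0.004,0,0,0,0,0,0,0.006,0,0,0,0,0,0,0.006,0,0,0,0]}}

```text
time: 10.8
eef_pos: [0.5733, 0.2014, 0.1132]
eef_rot: [-0.065, 0.963, 0.018, 0.26]
wrist_force: [1.5, 1.6, 1.7]
gripper_width: 0.0137
```

```bash
python3 st.py
```

```text
10.8 F slope [2.4 1.4 0.6] tq [0.08 0.15 0.06] w 0.013696870222763766
axis rel seat: [ 1.9 -1.   5.4]
shift mm [0. 0. 0.] rot [0.1  0.2  0.05]
```

{"op": "servo_tool", "data": {"commands": [0,0,0.002,0,0,0,0,0,0,0.004,0,0,0,0,0,0,0.005,0,0,0,0,0,0,0.005,0,0,0,0]}}

```text
time: 11.2
eef_pos: [0.5739, 0.2014, 0.1076]
eef_rot: [-0.065, 0.964, 0.018, 0.258]
wrist_force: [-9.6, -1.1, 7.9]
gripper_width: 0.0137
```

```bash
python3 st.py;python3 - <<'E'
from h import *
for n in("wrist","scene"): cv2.imwrite(f"pics/{n}8.png",get_image(n)[:,:,::-1])
s=cv2.imread("pics/scene8.png");crop(s,410,130,80,60,8,"pics/s8.png")
t=cv2.imread("pics/wrist8.png");crop(t,230,0,160,270,2.2,"pics/w8.png")
E
```

```text
11.2 F slope [-4.4  0.2 11.7] tq [ 0.12  1.2  -0.  ] w 0.01368179634154579
axis rel seat: [-0.4 -1.1  0.3]
shift mm [0. 0. 0.] rot [ 0.1  -0.03  0.1 ]
```

View pics/w8.png

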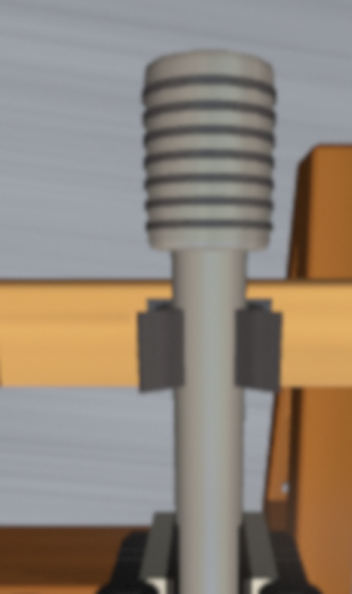

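View pics/s8.png

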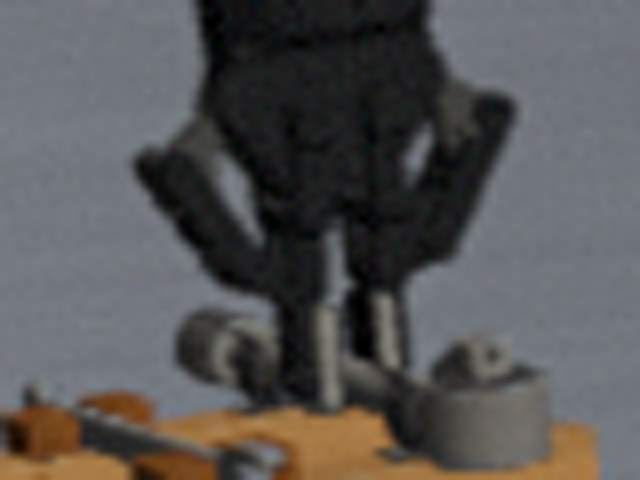

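{"op": "servo_tool", "data": {"commands": [0,0,0.001,0,0,0,0,0,0,0.002,0,0,0,0,0,0,0.002,0,0,0,0]}}

```text
time: 11.6
eef_pos: [0.5742, 0.2014, 0.1074]
eef_rot: [-0.065, 0.964, 0.018, 0.258]
wrist_force: [-26.0, -4.3, 24.9]
gripper_width: 0.0136
```

```bash
python3 st.py
```

```text
11.6 F slope [-10.4  -0.8  34.7] tq [-0.3   2.6   0.04] w 0.013569720080390498
axis rel seat: [-0.3 -1.1  0. ]
shift mm [0. 0. 0.] rot [0.11 0.   0.11]
```

{"op": "servo_tool", "data": {"commands": [0,0,-0.0025,0,0,0,0,0,0,-0.0025,0,0,0,0,0,0,-0.0025,0,0,0,45,0,0,-0.0025,0,0,0,45,0,0,-0.0025,0,0,0,45,0,0,-0.0025,0,0,0,45,0,0,-0.0025,0,0,0,45,0,0,-0.0025,0,0,0,45]}}

```text
time: 12.4
eef_pos: [0.5743, 0.2012, 0.1076]
eef_rot: [-0.065, 0.964, 0.017, 0.258]
wrist_force: [0.5, 0.2, -0.2]
gripper_width: 0.0382
```

```bash
python3 st.py;python3 - <<'E'
from h import *
cv2.imwrite("pics/w9.png",get_image("wrist")[:,:,::-1])
E
```

```text
12.4 F slope [ 0.3  0.2 -0.4] tq [0.02 0.49 0.03] w 0.03822791907335437
axis rel seat: [-0.1 -1.4  0.1]
shift mm [0. 0. 0.] rot [ 0.06 -0.    0.07]
```

View pics/w9.png

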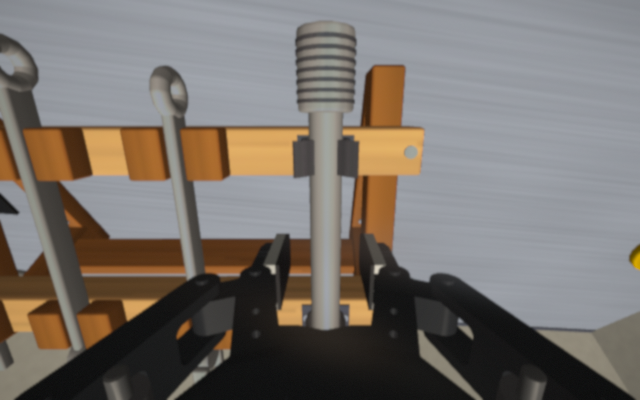

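Open and clear of the shank. Withdrawing straight out of the slope.

{"op": "servo_tool", "data": {"commands": [0,0,-0.01,0,0,0,45,0,0,-0.03,0,0,0,45,0,0,-0.06,0,0,0,45,0,0,-0.1,0,0,0,45,0,0,-0.14,0,0,0,45,0,0,-0.17,0,0,0,45,0,0,-0.17,0,0,0,45,0,0,-0.17,0,0,0,45]}}

```text
time: 13.25
eef_pos: [0.49, 0.1899, 0.2561]
eef_rot: [-0.065, 0.963, 0.018, 0.259]
wrist_force: [0.0, -0.5, -0.9]
gripper_width: 0.039
```

```bash
python3 st.py;python3 - <<'E'
from h import *
C=cal("wrist");w=get_image("wrist")[:,:,::-1];s=get_image("scene")[:,:,::-1];t=get_image("top")[:,:,::-1]
cv2.imwrite("pics/w10.png",w);cv2.imwrite("pics/t10.png",t);crop(s,340,130,160,120,5,"pics/s10.png")
y=np.radians(7.6);M=slope(y);seat=np.array([.57,.2,.115])
for k in((-.105,0,0),(-.071,0,0),(0,0,0),(.071,0,0),(.109,0,0)): print(k,proj(C,seat+M@np.array(k)).round(1),proj(cal("scene"),seat+M@np.array(k)).round(1))
E
```

```text
13.25 F slope [-0.4 -0.5 -0.7] tq [-0.02  0.44 -0.  ] w 0.03897583960425211
axis rel seat: [  0.5  -1.4 171.3]
shift mm [0. 0. 0.] rot [0.11 0.13 0.07]
(-0.105, 0, 0) [323.1  79.9] [434.4 172.6]
(-0.071, 0, 0) [323.1 114.8] [439.9 174.1]
(0, 0, 0) [323.2 180.8] [452.1 177.4]
(0.071, 0, 0) [323.2 239. ] [465.8 181.1]
(0.109, 0, 0) [323.3 267.3] [473.8 183.3]
```

View pics/w10.png

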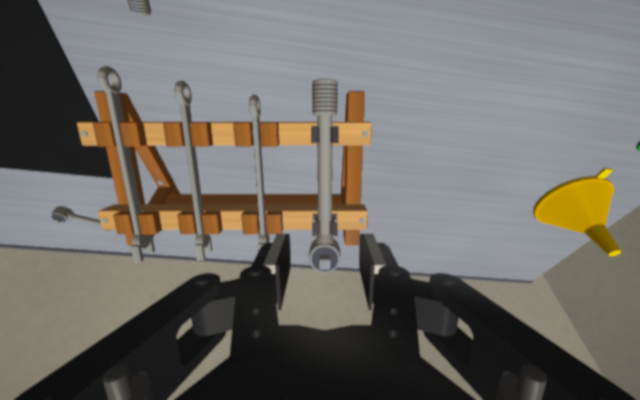

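View pics/s10.png

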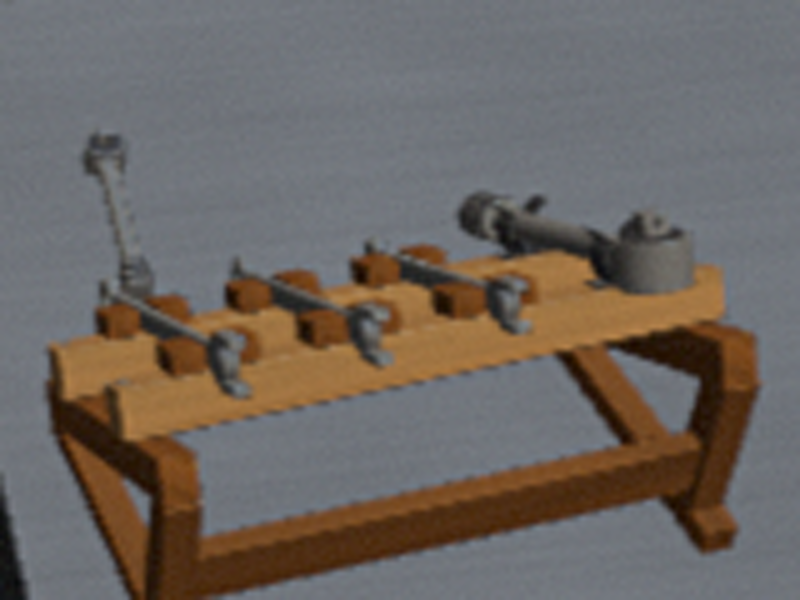

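View pics/t10.png

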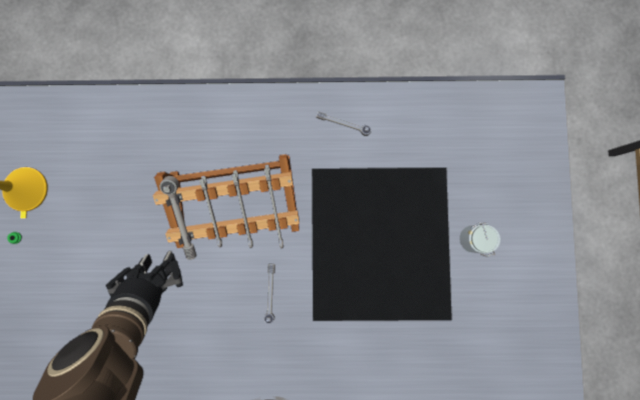

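Run:
```python
from h import *
crop(cv2.imread("pics/w10.png"),285,70,85,210,2.8,"pics/w10c.png")
a=cv2.imread("pics/top0.png").astype(int);b=cv2.imread("pics/t10.png").astype(int)
d=(abs(a-b).max(2)>40).astype(np.uint8);n,l,st,c=cv2.connectedComponentsWithStats(d);print([s.tolist() for s in st[1:] if s[4]>8])
```

```text
[[159, 176, 20, 19, 257], [361, 180, 34, 80, 695], [169, 195, 18, 51, 293], [184, 243, 13, 16, 111], [33, 251, 150, 149, 9899]]
```

View pics/w10c.png

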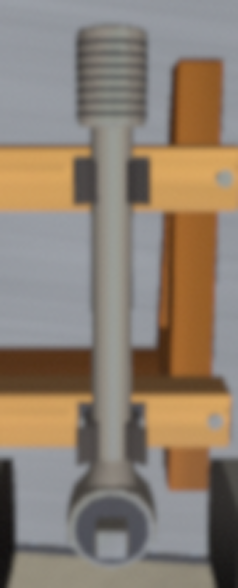

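```bash
python3 -c "
from plant import *
print(hand_in())"
```

```text
the job is handed in; nothing more can be done
None
```

The ratchet handle is back in the rack's clip pair, head at the upper end and drive side out. I handed the job in at about 13.4 s of the 54 s allowed.

- **Choice:** I took the large ratchet on the rubber mat. The two smaller ones lying off the mat were the look-alikes.
- **Insertion:** I gripped the shank at its middle, tilted it to the 30° slope and pressed it straight in. A wrist picture taken just before the press showed it about 2.6 mm off centre, so I shifted it over first. The force rose to about 9 N and fell as the shank passed the lips. Pressing on, I met a firm stop at my estimated seat height, with about 40 N in all at the wrist.
- **Last checks:** After I let go and backed off about 170 mm, the wrist and scene pictures show the shank centred in both clips. Its ends are within about 4 pixels of where a fully seated shank should appear. Comparing the top pictures from before and after, only the ratchet and the arm have changed. The wrenches and the jar have not moved.
- **Disagreements:** The first top-camera picture put the clips about 2.5 mm away from the wrist fit, and the close-up wrist pictures bore the top camera out. The gripper read 13.7 mm across the 16 mm shank, which I left unexplained because the hold was firm.

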